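Make up two gift sets

TASK

Make up the two gift boxes from the stock on the desk: the two-pocket box is the candlelight set and gets one tealight and the matchbox; the three-pocket box is the table-decoration set and gets the other tealight, the large pine cone and the thread spool. Seat each thing upright, right down on the floor of the pocket cut for it, and leave the small pine cone and the paper-tape roll where they are.

Things in the scene. Friction and masses are not known exactly. Their poses are not given: they have to be found in the camera images.
- box_two: Two-pocket gift box: brown card box base, 25 mm tall, 80 x 169 mm, with a pale insert. Fixed. Origin: centre of underside; long side along y. Pocket floors at z 18 mm, insert top 24, rim 25 (mm). Pockets, all at x = 0: rectangular, for the matchbox, 56 (x) by 84 (y) mm, centre y = -30.5 mm; round, for a tealight, 51 mm across, centre y = +47 mm.
- box_three: Three-pocket gift box: brown card box base, 25 mm tall, 86 x 197 mm, with a pale insert. Fixed. Origin: centre of underside; long side along y. Pocket floors at z 18 mm, insert top 24, rim 25 (mm). Pockets, all at x = 0: round 62 mm, for the large pine cone, centre y = -55.5 mm; round 51 mm, for a tealight, y = +11 mm; round 40 mm, for the spool, y = +66.5 mm.
- tealight_a: Tealight in a plain silvery foil cup with white wax: round, 39 mm across, the cup 15 mm tall (the wick a little more), upright on the desk. The two tealights are alike and interchangeable. Origin at the centre of its underside, z up.
- tealight_b: Tealight in a plain silvery foil cup with white wax: round, 39 mm across, the cup 15 mm tall (the wick a little more), upright on the desk. The two tealights are alike and interchangeable. Origin at the centre of its underside, z up.
- matchbox: Closed card matchbox lying flat, 44 mm (along its x) by 72 mm (along its y), 17 mm tall; it stays shut. Origin at the centre of its underside (1 mm above the surface it lies on), z up.
- pinecone_large: The larger brown pine cone, standing on its base: 50 mm across at its widest (about half-way up), 58 mm tall. Origin at the centre of its underside, z up.
- spool: Wooden thread spool wound with cream thread, standing: 28 mm across its flanges, 36 mm tall. Origin at the centre of its underside, z up.
- pinecone_small: The smaller brown pine cone, 38 mm across, 45 mm tall; not wanted for these sets, stays where it is. Origin at the centre of its underside.
- tape_roll: Roll of tan paper tape lying flat with a hole in its middle, 43 mm across, 15 mm tall; not wanted for these sets, stays where it is. Origin at the centre of its underside.
Things that resemble listed ones, but are neither listed nor needed, are in the scene too. What is shaped like the tealight_a but purple or turquoise is not meant.

How it is judged:
By the outcome, as a careful person would: the job done as asked, in the order asked, and still so for the second after the job is handed in, with the robot touching nothing.
It also fails if it takes over 104 s, if anything falls off the work surface, if the arm or the gripper's body presses on something with over 40 N, if the wrist force passes 120 N, or if a joint passes its speed limit or range.

ROBOT

A 6-joint arm with a two-finger parallel gripper is mounted at the origin on a cart in front of the work surface, level with it; the furniture and walls round the work are solid. World frame = base frame: x ahead of the robot, y to its left, z up, the work surface at z = 0. Lengths are in m, angles in rad, forces in N, time in s.
With the tool pointing down it reaches from about 0.25 to 0.775 m from the base axis. Payload 4 kg.
Tool frame: the origin (TCP) lies between the finger pads; the fingertips stand 14 mm ahead of it and the grasp point (between the pads) lies 5 mm behind it (nose_length is the distance from the TCP to the fingertips, in m); z points along the fingers, y is the line along which they close (so a half turn about z gives the same grasp; the last joint's range is limited). The gripper opens to 94 mm and grips with 3 to 60 N. Pads are 16 mm wide; open, the fingers measure 119 mm over their backs; the gripper's body (75 mm by 177 mm) begins 78 mm behind the grasp point.
Start: joints at [-1.343, 0.087, 1.371, -0, 1.684, -0.103], TCP at [0.179, -0.52, 0.22] pointing down, gripper open.
Joint ranges: [-3.1, 3.1], [-0.76, 2.03], [0.27, 2.55], [-1.08, 4.22], [0.17, 2.65], [-2.57, 2.57]. Speed limits (rad/s): [2.79, 2.79, 3.14, 3.14, 3.14, 3.14].

INTERFACE

Orientations are given as [roll, pitch, yaw] about the fixed x, y, z axes, in that order (R = Rz(yaw) Ry(pitch) Rx(roll)).
In Python, from bench import * gives the robot as it stands.
- The arm moves only by the tool move_arm, never from a script. Its argument "steps" is one flat list of numbers, 7 for each row, row after row: the turn, a rotation vector about the world's x, y, z in rad, then the shift along the world's x, y, z in m, then the opening, from 0 (shut) to 1 (fully open). A call has 1 to 12 rows; each row is the pose to reach, as a shift and turn from the pose commanded when the call began; what a row does not reach only later rows make up. A row lasts 1/10 s, in which the tool goes at most 50 mm and 8.59 degrees, less where a joint would pass 70% of its speed; a pose out of reach is approached as far as the arm can. A call with a gripper value outside its range is refused whole. The fingers move at their own pace and stop on an object; the grip force is fixed at half the most. Time passes only in rows, so rows that repeat a pose let the fingers close. It gives the time, the measured TCP pose, the force, the opening and the grip force at its end, in the units of the state.
- get_obs(): the state, without advancing time (a new reading comes with each control period).
- snapshot(name): name is "side" or "top" or "wrist"; returns (picture, depth): 384x512x3 uint8, red, green, blue; 384x512 float32, m along the optical axis (not along the pixel's ray), 0 where there is no reading.
- camera_model(name): a dict with "fx", "fy", "cx", "cy" (pixels), "rvec" (rotation vector, rad) and "tvec" (3), from world to camera coordinates, as OpenCV has them. Camera axes: x right, y down, z forward; pixel columns grow to the right and rows downward; lengths in m; the calibration is good to about 2 mm. A picture is of the moment at which its call begins: read the wrist's pose just before it. camera_model takes no time and is no camera call; for the wrist camera it gives the pose at the moment of the call.
- close_job(): hands the job in; it is judged then, once.
Trained networks look in the newest picture that a camera, given by its name, has taken for a name from the list of things; names that differ only in an ending like _2 or _b are one class to them, and where a whole thing is asked for, a point or a joint stands for the part that bears it (a point fixed in the world has none). Each returns a list of dicts, best first, with "score" (0 to 1); they miss things now and then, are a little off and sometimes report something else, mostly with a low value. They report only what shows in the picture. A call takes as long as a camera call. They do not tell look-alikes from the thing itself.
- silhouettes(camera, target): "pixels" (384x512 bool, what is visible of it) and "uv" ([column, row] in pixels, amid what is visible of it).
- spot_point(camera, target): "uv" ([column, row] in pixels: a listed point, or the origin of a listed thing).
The state is a dict: "time": time; "joint_positions": joint angles; "qvel": joint speeds; "joint_torque": joint torques, N m; "tool_pos": TCP position; "ee_rot": TCP orientation; "wrist_force": force on the tool from outside, world axes, zero at the start; "wrist_torque": the same for the moment, N m; "width": finger opening in m; "finger_force": force on a finger pad.
Only numpy, scipy, OpenCV 4.12 (cv2) and the standard library are available. Lean on these libraries where they do the work, as an engineer would, in place of code of your own. Each camera call takes 0.05 s, during which the arm holds its last target. There are 200 camera calls.

## Working session

There is one attempt and no reset: what is moved stays moved. The work goes in short steps, Python scripts to look and compute and a tool call to move; the robot and the scene stay as the last step left them, time stands still between calls to the robot, and variables do not carry over. Pictures are saved under pics/ and viewed, at most 14 in all, crops included, and the job is handed in when it is done.

Besides the shell and the picture viewer there is one more tool, called after "Request:" as name(argument=value, ...), one argument or row to a line, values as JSON. move_arm: Moves the arm, as the interface text tells. Its arguments: {"type":"object","properties":{"steps":{"type":"array"}},"required":["steps"]}

```bash
mkdir -p pics; ls; cat > h.py <<'E'
from bench import *
import numpy as np, cv2
def cam(n):
    m=camera_model(n); R=cv2.Rodrigues(np.array(m["rvec"],float))[0]; return m,R,np.array(m["tvec"],float).ravel()
def cloud(n,dep):
    m,R,t=cam(n); v,u=np.indices(dep.shape)
    p=np.stack([(u-m["cx"])/m["fx"]*dep,(v-m["cy"])/m["fy"]*dep,dep],-1)
    return (p-t)@R   # world
def at_z(n,uv,z):
    m,R,t=cam(n); d=R.T@np.array([(uv[0]-m["cx"])/m["fx"],(uv[1]-m["cy"])/m["fy"],1]); c=-R.T@t
    return c+d*(z-c[2])/d[2]
def save(n,a): cv2.imwrite("pics/"+n,cv2.cvtColor(a,cv2.COLOR_RGB2BGR))
E
python3 - <<'E'
from h import *
o=get_obs(); print({k:np.round(v,3) for k,v in o.items()})
a,d=snapshot("top"); save("top0.png",a); np.save("d0.npy",d); np.save("a0.npy",a)
P=cloud("top",d)
for t in ["box_two","box_three","tealight_a","matchbox","pinecone_large","spool","pinecone_small","tape_roll"]:
    for s in silhouettes("top",t):
        k=s["pixels"]&(d>0); q=P[k]
        zt=np.percentile(q[:,2],95); tp=q[q[:,2]>zt-.006]
        print(t,round(s["score"],2),np.round(s["uv"]),k.sum(),"ztop",zt.round(4),"med",np.median(q,0).round(3),"topmid",((tp.min(0)+tp.max(0))/2).round(4),"ext",np.ptp(q,axis=0).round(3))
a,d=snapshot("side"); save("side0.png",a)
E
```

```text
pics
{'time': np.float64(0.0), 'joint_positions': array([-1.343,  0.088,  1.372, -0.   ,  1.684, -0.103]), 'qvel': array([ 0.001, -0.001,  0.002, -0.002, -0.001, -0.   ]), 'joint_torque': array([-0.0000e+00, -3.4018e+01, -3.0243e+01,  7.2000e-02,  3.3000e-02,
       -0.0000e+00]), 'tool_pos': array([ 0.179, -0.52 ,  0.218]), 'ee_rot': array([-3.139, -0.   ,  0.331]), 'wrist_force': array([0.748, 0.341, 0.201]), 'wrist_torque': array([ 0.018, -0.045,  0.049]), 'finger_force': np.float64(0.0), 'width': np.float64(0.094)}
box_two 0.85 [204. 200.] 1604 ztop 0.0275 med [0.427 0.215 0.022] topmid [0.428  0.2156 0.0266] ext [0.104 0.178 0.034]
box_two 0.68 [349. 202.] 2029 ztop 0.028 med [ 0.443 -0.213  0.023] topmid [ 0.4446 -0.2139  0.0272] ext [0.09  0.199 0.033]
box_three 0.84 [348. 200.] 2087 ztop 0.0279 med [ 0.443 -0.216  0.023] topmid [ 0.4446 -0.2139  0.0272] ext [0.094 0.21  0.037]
tealight_a 0.65 [171. 163.] 125 ztop 0.017 med [0.535 0.31  0.013] topmid [0.5348 0.3101 0.0149] ext [0.033 0.037 0.013]
tealight_a 0.64 [128. 180.] 127 ztop 0.0163 med [0.491 0.435 0.013] topmid [0.489
[... 226 characters left out ...]
013] topmid [0.6181 0.2718 0.0166] ext [0.042 0.044 0.023]
matchbox 0.76 [300. 146.] 393 ztop 0.0215 med [ 0.588 -0.078  0.018] topmid [ 0.5895 -0.0767  0.0199] ext [0.062 0.08  0.028]
pinecone_large 0.53 [222. 148.] 218 ztop 0.0567 med [0.585 0.162 0.042] topmid [0.5884 0.1617 0.0551] ext [0.055 0.051 0.061]
pinecone_small 0.5 [388. 154.] 124 ztop 0.0442 med [ 0.58  -0.328  0.033] topmid [ 0.5803 -0.3309  0.0441] ext [0.036 0.035 0.051]
pinecone_small 0.38 [299. 148.] 375 ztop 0.0216 med [ 0.59  -0.078  0.018] topmid [ 0.5908 -0.0779  0.02  ] ext [0.062 0.08  0.024]
tape_roll 0.62 [343. 141.] 119 ztop 0.0192 med [ 0.618 -0.2    0.015] topmid [ 0.6188 -0.2004  0.0179] ext [0.042 0.043 0.022]
```

View pics/top0.png

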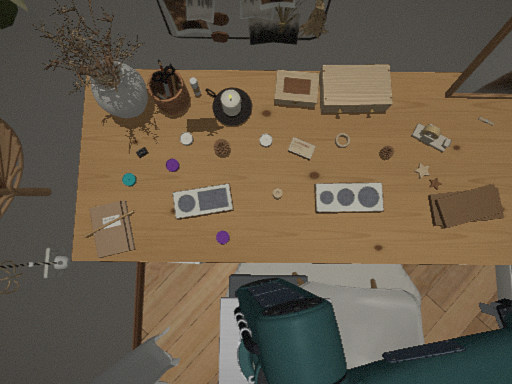

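View pics/side0.png

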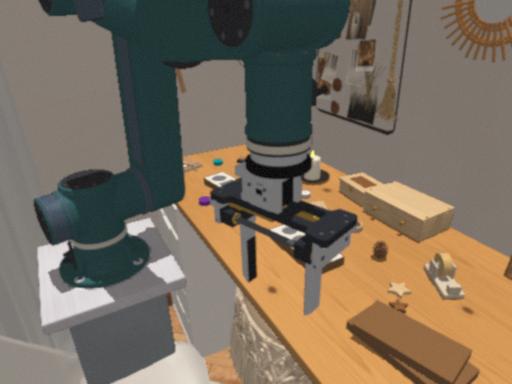

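The top view shows the silvery tealights at (187,138) and (266,140), the large cone at (222,148), the spool at (278,194), the matchbox at (301,148), box_two at (203,201) and box_three at (349,197). The purple and turquoise look-alikes are to be ignored. Next I measure precisely and check the heights of the obstacles.

```bash
python3 - <<'E'
from h import *
a=np.load("a0.npy"); d=np.load("d0.npy"); P=cloud("top",d)
m,R,t=cam("top"); print("cam",(-R.T@t).round(3),m["fx"])
Z=P[...,2]; tab=(np.abs(Z)<.01)&(d>0); print("table z",np.median(Z[140:240,110:380][tab[140:240,110:380]]))
print("depth noise",Z[215:235,240:300].std())
def obj(n,u,v,r,zmin,ztop):
    s=(slice(v-r,v+r+1),slice(u-r,u+r+1)); q=P[s].reshape(-1,3); q=q[q[:,2]>zmin]
    vv,uu=np.where((Z>zmin)[s]); uv=np.array([uu.mean()+u-r,vv.mean()+v-r])
    rc=cv2.minAreaRect((q[:,:2]*1000).astype(np.float32))
    print(n,len(q),"zmax",np.percentile(q[:,2],97).round(3),"cen@z",at_z("top",uv,ztop)[:2].round(4),"mean",q[:,:2].mean(0).round(4),"rect",np.round(rc[0],1),np.round(rc[1],1),round(rc[2],1))
obj("tlA",187,138,9,.009,.012);obj("tlB",266,140,9,.009,.012);obj("match",301,148,16,.011,.015)
obj("cone",222,148,12,.012,.03);obj("spool",278,194,8,.012,.03)
obj("box2",203,201,34,.014,.022);obj("box3",349,197,40,.014,.022)
g=a.astype(int).sum(2)/3
for n,u0,u1 in (("b2",172,236),("b3",314,386)):
    s=g[180:222,u0:u1]; mk=(s<150).astype(np.uint8)
    nn,l,st,c=cv2.connectedComponentsWithStats(mk)
    for i in range(1,nn):
        if 60<st[i,4]<700: print(n,st[i],at_z("top",c[i]+[u0,180],.021)[:2].round(4))
for n,(v0,v1,u0,u1) in {"candle":(85,127,208,255),"cup":(62,115,145,190),"vase":(55,120,90,150),"brown":(117,135,184,220),"white":(75,100,188,204),"lbox":(65,110,272,322)}.items():
    q=P[v0:v1,u0:u1].reshape(-1,3); q=q[q[:,2]>.02]; 
    if len(q): print(n,"z",q[:,2].max().round(3),"x",np.percentile(q[:,0],[2,98]).round(3),"y",np.percentile(q[:,1],[2,98]).round(3))
c=np.hstack([cv2.resize(a[120:225,160:300],None,fx=4,fy=4,interpolation=3)]); save("crop1.png",c)
c=cv2.resize(a[125:225,270:400],None,fx=5,fy=5,interpolation=3); save("crop2.png",c)
E
```

```text
cam [0.295 0.06  1.132] 381.79136752041137
table z 0.0009386455738263838
depth noise 0.07286049649059358
tlA 133 zmax 0.019 cen@z [0.6188 0.2723] mean [0.6138 0.2689] rect [460.6 178.7] [405.6  36.3] 30.6
tlB 130 zmax 0.019 cen@z [0.6166 0.031 ] mean [0.6114 0.0315] rect [464.7  35.6] [ 36.4 340.3] 88.0
match 358 zmax 0.022 cen@z [ 0.5921 -0.0764] mean [ 0.5887 -0.0751] rect [451.  -20.4] [ 71.7 348.6] 68.3
cone 210 zmax 0.059 cen@z [0.5891 0.1626] mean [0.5788 0.159 ] rect [449.  125.3] [330.9  46.7] 15.1
spool 77 zmax 0.042 cen@z [ 0.4525 -0.0034] mean [ 0.4498 -0.0024] rect [383.  31.] [ 25.9 182.7] 63.8
box2 1646 zmax 0.028 cen@z [0.4269 0.215 ] mean [0.4259 0.2136] rect [414.3 186.8] [311.9 154.7] 73.3
box3 2026 zmax 0.029 cen@z [ 0.4439 -0.2141] mean [ 0.442  -0.2111] rect [ 459.9 -126.1] [212.8 448.5] 16.1
b2 [ 25   7  32  24 582] [0.4337 0.1854]
b2 [  6  14  18  19 257] [0.4204 0.2621]
b3 [ 44   6  22  22 377] [ 0.4453 -0.2708]
b3 [ 23   8  18  18 256] [ 0.4442 -0.2042]
b3 [  6  11  14  14 161] [ 0.442  -0.1484]
candle z 1.132 x [0.693 0.756] y [0.108 0.196]
cup z 1.132 x [0.695 0.851] y [0.268 0.385]
vase z 1.132 x [0.661 0.851] y [0.366 0.508]
brown z 1.132 x [0.295 0.295] y [0.06 0.06]
white z 1.132 x [0.738 0.778] y [0.234 0.269]
lbox z 1.132 x [0.724 0.851] y [-0.135  0.002]
```

View pics/crop1.png

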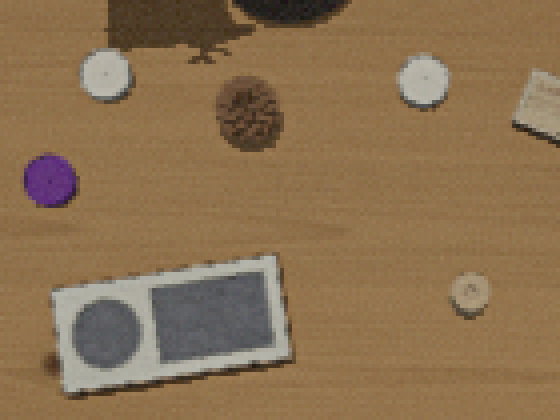

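View pics/crop2.png

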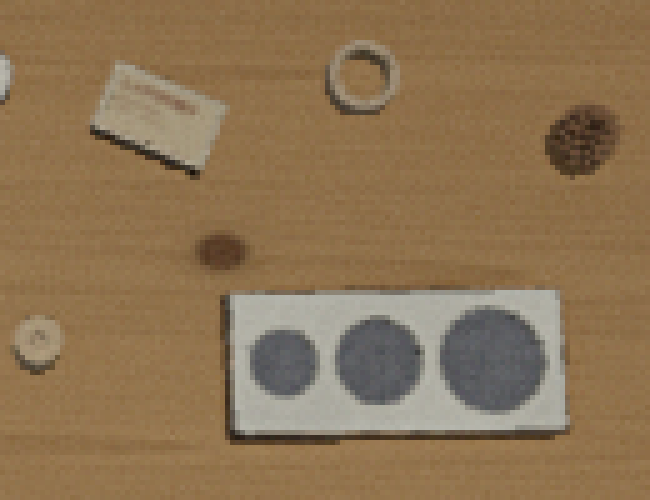

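Crop 1 shows box_two with its round pocket on the left (+y) and the rectangular one on the right. Crop 2 shows box_three with its pockets growing from left to right, so both boxes have yaw near 0. The measured pocket spacings match the given ones to within 0.3 mm. I refit without the pixels that gave no depth reading.

```bash
python3 - <<'E'
from h import *
d=np.load("d0.npy"); P=cloud("top",d); P[d==0]=-1; Z=P[...,2]
def obj(n,u,v,r,zmin):
    q=P[v-r:v+r+1,u-r:u+r+1].reshape(-1,3); q=q[q[:,2]>zmin]
    rc=cv2.minAreaRect((q[:,:2]*1000).astype(np.float32)); ce,rad=cv2.minEnclosingCircle((q[:,:2]*1000).astype(np.float32))
    print(n,len(q),"mean",q[:,:2].mean(0).round(4),"rect",np.round(rc[0],1),np.round(rc[1],1),round(rc[2],1),"circ",np.round(ce,1),round(rad,1),"zmed",np.median(q[:,2]).round(4))
obj("tlA",187,138,9,.011);obj("tlB",266,140,9,.011);obj("match",301,148,16,.014)
obj("cone",222,148,12,.015);obj("spool",278,194,8,.028);obj("spool",278,194,8,.012)
obj("box2",203,201,34,.02);obj("box3",349,197,40,.02)
for n,(v0,v1,u0,u1) in {"candle":(85,127,208,255),"cup":(62,115,145,190),"vase":(55,120,90,150),"brown":(117,135,184,220),"white":(75,100,188,204),"lbox":(65,110,272,322)}.items():
    q=P[v0:v1,u0:u1].reshape(-1,3); q=q[q[:,2]>.012]; 
    if len(q): print(n,"z",q[:,2].max().round(3),"x",np.percentile(q[:,0],[1,99]).round(3),"y",np.percentile(q[:,1],[1,99]).round(3))
E
```

```text
tlA 107 mean [0.6185 0.2718] rect [618.1 271.7] [37.4 36.4] 1.9 circ [618.5 272. ] 19.5 zmed 0.0138
tlB 112 mean [0.6166 0.0308] rect [616.2  30.1] [36.2 35.7] 89.8 circ [616.4  31.2] 19.4 zmed 0.014
match 341 mean [ 0.5915 -0.0763] rect [591.9 -76.5] [71.7 45.2] 68.2 circ [592.8 -76.8] 40.9 zmed 0.0184
cone 205 mean [0.5857 0.1614] rect [588.2 162.4] [43.5 46.1] 7.9 circ [588.2 162.7] 23.9 zmed 0.0426
spool 74 mean [ 0.4521 -0.0034] rect [452.1  -3.8] [24.8 25.2] 45.2 circ [452.4  -3.9] 13.9 zmed 0.0369
spool 76 mean [ 0.4519 -0.0032] rect [452.1  -3.8] [24.8 25.4] 45.2 circ [452.4  -3.9] 13.9 zmed 0.0367
box2 1046 mean [0.4275 0.2188] rect [428.2 215. ] [ 80.4 169.5] 9.9 circ [429.4 214.5] 91.9 zmed 0.024
box3 1467 mean [ 0.4432 -0.212 ] rect [ 481.  -222.8] [161.2 217.5] 1.5 circ [ 481.  -223.3] 134.6 zmed 0.0246
candle z 0.106 x [0.663 0.779] y [0.077 0.199]
cup z 0.179 x [0.694 0.852] y [0.268 0.393]
vase z 0.381 x [0.66  0.852] y [0.364 0.516]
brown z 0.018 x [0.63  0.686] y [0.174 0.278]
white z 0.091 x [0.742 0.779] y [0.234 0.27 ]
lbox z 0.057 x [0.724 0.852] y [-0.135  0.005]
```

```bash
python3 - <<'E'
from h import *
d=np.load("d0.npy"); P=cloud("top",d); P[d==0]=-1
for v in range(117,150,2): print(v,(P[v,180:228:3,2]*1000).round().astype(int), P[v,205,:2].round(3))
E
```

```text
117 [-4  4  2  3  2  3 -1  1  4  1  4  0 14  9  7  1] [0.69  0.218]
119 [-2  2  2  0  6  0 -1  1  3 -2 -2  2 -1 11  9  3] [0.683 0.218]
121 [ 6  3  2 -1 -1  3  3 -2 -3  2  3  5  2  3  9  8] [0.677 0.218]
123 [-2  1  7  2  1  0  1 -1  5  6  1  1 -3  1  0 12] [0.671 0.218]
125 [ 2  1  3  6 -1  2 -2  0  0  0  0  1  4 -3  5  6] [0.664 0.217]
127 [ 4 -1  6  0  0 -1  0  4 -4  1 -1 -3  2  5  1  3] [0.657 0.217]
129 [-1  1  1 -1  1  1  0  4  2  0  1  2  2  0  2  1] [0.652 0.217]
131 [-2  0 -2  3  1  0 -1  1 -1  3  2  2 -1  2  0 -2] [0.645 0.217]
133 [ 2 11 14 13 -1 -3  1  4  2 -1  4 -4 -1  2 -1  1] [0.639 0.216]
135 [ 1 11 13 15  2  2  2  1  3 -1  1  0  1 -4  2  2] [0.632 0.216]
137 [13 15 16 13 14  0  3  1  3  4  1  2 -1 -1  1  0] [0.626 0.216]
139 [14 15 10 12 13  4  4  1 -4 -2  4 -1 -3 42 36  0] [0.621 0.216]
141 [    3    12 -1000    15     8     2     1     4    -2    -1     2     3
    35    53    42    46] [0.613 0.216]
143 [-5 19 12 13 -2  0  2  3  3  1  0  1 38 53 51 48] [0.607 0.215]
145 [ 1  0  6 -1 -2  4  0  2  3  0  4  1 57 23 49 49] [0.601 0.215]
147 [ 2 -1  1  1  1  2  2 -1 -1  2 -1  5 39 52 58 43] [0.595 0.215]
149 [ 2 -2 -2  1  1 -4 -3  1 -1  2 -3  4 45 36 53 49] [0.589 0.216]
```

Request:
move_arm(
  steps=[0,0,0.454,0.3,0.55,0,0.65,0,0,0.454,0.3,0.55,0,0.65,0,0,0.454,0.3,0.55,0,0.65,0,0,0.454,0.3,0.55,0,0.65,0,0,0.454,0.3,0.55,0,0.65,0,0,0.454,0.3,0.55,0,0.65,0,0,0.454,0.3,0.55,0,0.65,0,0,0.454,0.3,0.55,0,0.65,0,0,0.454,0.3,0.55,0,0.65,0,0,0.454,0.3,0.55,0,0.65,0,0,0.454,0.3,0.55,0,0.65,0,0,0.454,0.3,0.55,0,0.65],
)

```text
time: 1.7
tool_pos: [0.4666, 0.0086, 0.2199]
ee_rot: [3.14, -0.001, 0.785]
wrist_force: [0.0, -0.7, -0.1]
width: 0.0612
finger_force: 0.0
```

Request:
move_arm(
  steps=[0,0,0,0.152,0.264,0,0.65,0,0,0,0.152,0.264,0,0.65,0,0,0,0.152,0.264,0,0.65,0,0,0,0.152,0.264,0,0.65,0,0,0,0.152,0.264,0,0.65,0,0,0,0.152,0.264,0,0.65,0,0,0,0.152,0.264,-0.06,0.65,0,0,0,0.152,0.264,-0.06,0.65,0,0,0,0.152,0.264,-0.06,0.65],
)

```text
time: 2.6
tool_pos: [0.6157, 0.2696, 0.1553]
ee_rot: [-3.138, 0.008, 0.785]
wrist_force: [-0.6, -0.6, -1.2]
width: 0.0612
finger_force: 0.0
```

```bash
python3 - <<'E'
from h import *
o=get_obs(); print(o["tool_pos"],o["ee_rot"],o["joint_positions"].round(2))
a,d=snapshot("wrist"); save("w1.png",a); P=cloud("wrist",d); P[d==0]=-1
m=(P[...,2]>.008)&(P[...,2]<.03)&(np.hypot(P[...,0]-.6185,P[...,1]-.272)<.03)
q=P[m]; print(m.sum(),q.mean(0),[np.percentile(q[:,i],[1,99]).round(4) for i in range(3)], (cv2.minEnclosingCircle((q[:,:2]*1000).astype(np.float32))))
E
```

```text
[0.61574775 0.26958085 0.15528316] [-3.13805226  0.00810637  0.78478553] [ 0.33  0.39  1.14 -0.    1.63  1.11]
882 [0.62047535 0.27191722 0.01590349] [array([0.6021, 0.6388]), array([0.2535, 0.2902]), array([0.0098, 0.0193])] ((620.1555786132812, 271.8109130859375), 19.319395065307617)
```

View pics/w1.png

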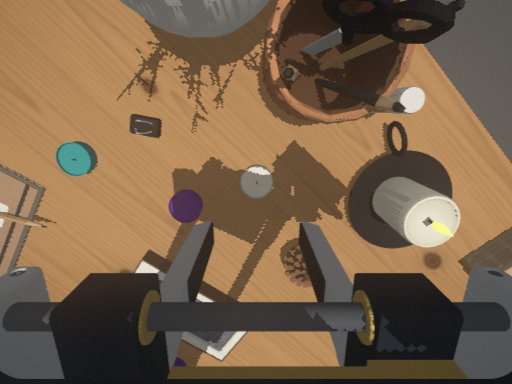

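The wrist view shows the silvery tealight at (257,182) in the shadow. The purple and turquoise look-alikes are at (186,206) and (76,158), and the descent path is clear.

Request:
move_arm(
  steps=[0,0,0,0.001,0.001,-0.04,0.65,0,0,0,0.001,0.001,-0.08,0.65,0,0,0,0.001,0.001,-0.11,0.65,0,0,0,0.001,0.001,-0.125,0.65,0,0,0,0.001,0.001,-0.13,0.65,0,0,0,0.001,0.001,-0.13,0.65,0,0,0,0.001,0.001,-0.13,0.65],
)

```text
time: 3.35
tool_pos: [0.6206, 0.2719, 0.0326]
ee_rot: [3.139, -0.004, 0.784]
wrist_force: [0.1, 0.6, 0.3]
width: 0.0609
finger_force: 0.0
```

Request:
move_arm(
  steps=[0,0,0,-0.001,0,-0.006,0.65,0,0,0,-0.001,0,-0.009,0.65,0,0,0,-0.001,0,-0.009,0.65,0,0,0,-0.001,0,-0.009,0.2,0,0,0,-0.001,0,-0.009,0.2,0,0,0,-0.001,0,-0.009,0.2,0,0,0,-0.001,0,-0.009,0.2,0,0,0,-0.001,0,-0.009,0.2,0,0,0,-0.001,0,-0.009,0.2],
)

```text
time: 4.25
tool_pos: [0.618, 0.2716, 0.0206]
ee_rot: [3.141, -0.0, 0.785]
wrist_force: [0.4, -0.5, 0.9]
width: 0.0378
finger_force: 30.0
```

Request:
move_arm(
  steps=[0,0,0,0,0,0.04,0.2,0,0,0,0,0,0.08,0.2,0,0,0,-0.04,-0.002,0.08,0.2,0,0,0,-0.09,-0.005,0.08,0.2,0,0,0,-0.14,-0.007,0.08,0.2,0,0,0,-0.18,-0.009,0.08,0.2,0,0,0,-0.198,-0.0095,0.07,0.2,0,0,0,-0.198,-0.0095,0.05,0.2,0,0,0,-0.198,-0.0095,0.04,0.2,0,0,0,-0.198,-0.0095,0.035,0.2,0,0,0,-0.198,-0.0095,0.035,0.2,0,0,0,-0.198,-0.0095,0.035,0.2],
)

```text
time: 5.45
tool_pos: [0.4207, 0.2622, 0.0559]
ee_rot: [3.141, -0.001, 0.784]
wrist_force: [0.0, 0.4, 0.3]
width: 0.0376
finger_force: 30.0
```

```bash
cat > look.py <<'E'
from h import *
import sys
o=get_obs(); print(o["tool_pos"].round(4),o["ee_rot"].round(3),o["width"],o["finger_force"])
a,d=snapshot("wrist"); save(sys.argv[1],a)
E
python3 look.py w2.png
```

```text
[0.4207 0.2622 0.0559] [ 3.141e+00 -1.000e-03  7.840e-01] 0.03759332628341886 29.999926686286926
```

View pics/w2.png

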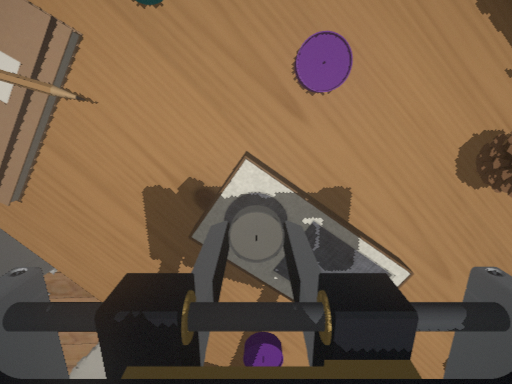

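The held tealight at (257,235) sits centrally over the round pocket at (257,222), apart from the perspective offset. I lower it and release.

Request:
move_arm(
  steps=[0,0,0,0,0,-0.008,0.2,0,0,0,0,0,-0.014,0.2,0,0,0,0,0,-0.015,0.2,0,0,0,0,0,-0.015,0.2,0,0,0,0,0,-0.015,0.55,0,0,0,0,0,-0.015,0.55,0,0,0,0,0,-0.015,0.55,0,0,0,0,0,-0.005,0.55,0,0,0,0,0,0.03,0.6,0,0,0,0,0,0.07,0.6,0,0,0,0,0,0.1,0.6],
)

```text
time: 6.6
tool_pos: [0.4206, 0.2624, 0.1589]
ee_rot: [3.14, -0.003, 0.785]
wrist_force: [0.3, 0.4, -0.9]
width: 0.0564
finger_force: 0.0
```

```bash
python3 - <<'E'
from h import *
import sys
o=get_obs(); print(o["tool_pos"].round(4),o["ee_rot"].round(3))
a,d=snapshot("wrist"); save("w3.png",a[80:300,100:450]); P=cloud("wrist",d); P[d==0]=-1
m=(P[...,2]>.027)&(P[...,2]<.045)&(np.hypot(P[...,0]-.4205,P[...,1]-.262)<.03)
q=P[m]; print(m.sum(),q.mean(0),np.percentile(q[:,2],[5,50,95]),cv2.minEnclosingCircle((q[:,:2]*1000).astype(np.float32)))
E
```

```text
[0.4206 0.2624 0.1589] [ 3.14e+00 -3.00e-03  7.85e-01]
1565 [0.41963464 0.26218305 0.03366443] [0.02843013 0.03559122 0.03822042] ((420.4899597167969, 261.98663330078125), 29.996021270751953)
```

View pics/w3.png

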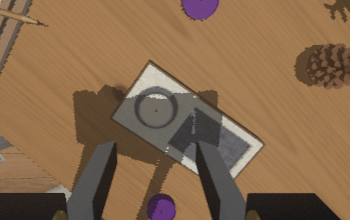

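The tealight sits in the pocket (around (157,108) in the crop), upright, with its top at about 33–35 mm. Next is the matchbox.

Request:
move_arm(
  steps=[0,0,0.405,0.1714,-0.3388,0,0.7,0,0,0.405,0.1714,-0.3388,0,0.7,0,0,0.405,0.1714,-0.3388,0,0.7,0,0,0.405,0.1714,-0.3388,0,0.7,0,0,0.405,0.1714,-0.3388,0,0.7,0,0,0.405,0.1714,-0.3388,0,0.7,0,0,0.405,0.1714,-0.3388,0,0.7,0,0,0.405,0.1714,-0.3388,-0.02,0.7,0,0,0.405,0.1714,-0.3388,-0.04,0.7,0,0,0.405,0.1714,-0.3388,-0.04,0.7,0,0,0.405,0.1714,-0.3388,-0.04,0.7],
)

```text
time: 7.75
tool_pos: [0.591, -0.0764, 0.1155]
ee_rot: [-3.141, -0.0, 1.19]
wrist_force: [-0.3, -0.4, 0.4]
width: 0.066
finger_force: 0.0
```

```bash
python3 - <<'E'
from h import *
o=get_obs(); print(o["tool_pos"].round(4),o["ee_rot"].round(3),o["width"])
a,d=snapshot("wrist"); save("w4.png",a); P=cloud("wrist",d); P[d==0]=-1
m=(P[...,2]>.012)&(P[...,2]<.03)&(np.hypot(P[...,0]-.592,P[...,1]+.0764)<.06)
n,l,st,c=cv2.connectedComponentsWithStats(m.astype(np.uint8)); i=1+st[1:,4].argmax()
q=P[l==i]; print(len(q),np.median(q[:,2]),cv2.minAreaRect((q[:,:2]*1000).astype(np.float32)))
E
```

```text
[ 0.591  -0.0764  0.1155] [-3.141 -0.     1.19 ] 0.06602042037859972
2956 0.018460388873520833 ((592.2009887695312, -77.04212951660156), (72.72490692138672, 43.93850326538086), 67.78547668457031)
```

View pics/w4.png

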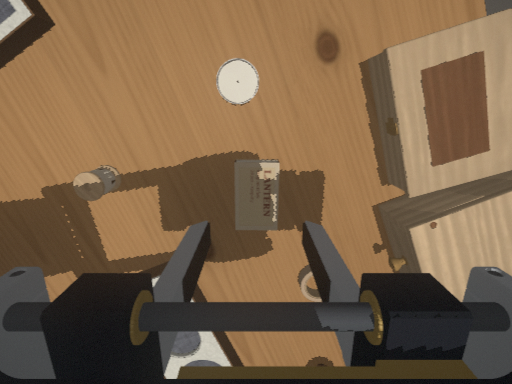

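The wrist view shows the matchbox at (257,195), between the fingers and aligned with them. The wrist measurement gives 72.7 x 43.9 mm, which is as listed.

Request:
move_arm(
  steps=[0,0,0,0.001,-0.0005,-0.04,0.7,0,0,0,0.001,-0.0005,-0.07,0.7,0,0,0,0.001,-0.0005,-0.085,0.7,0,0,0,0.001,-0.0005,-0.093,0.7,0,0,0,0.001,-0.0005,-0.093,0.7,0,0,0,0.001,-0.0005,-0.093,0.7,0,0,0,0.001,-0.0005,-0.093,0.3,0,0,0,0.001,-0.0005,-0.093,0.3,0,0,0,0.001,-0.0005,-0.093,0.3,0,0,0,0.001,-0.0005,-0.093,0.3,0,0,0,0.001,-0.0005,-0.093,0.3],
)

```text
time: 8.9
tool_pos: [0.5929, -0.0774, 0.0234]
ee_rot: [3.14, -0.0, 1.19]
wrist_force: [0.2, -0.2, 3.7]
width: 0.0447
finger_force: 30.0
```

Request:
move_arm(
  steps=[0,0,0,0,0,0.04,0.3,0,0,0,0,0,0.08,0.3,0,0,0.15,-0.03,0.04,0.08,0.3,0,0,0.29,-0.055,0.082,0.08,0.3,0,0,0.43,-0.08,0.124,0.08,0.3,0,0,0.552,-0.105,0.166,0.08,0.3,0,0,0.552,-0.13,0.208,0.08,0.3,0,0,0.552,-0.15,0.245,0.08,0.3,0,0,0.552,-0.1594,0.2628,0.07,0.3,0,0,0.552,-0.1594,0.2628,0.05,0.3,0,0,0.552,-0.1594,0.2628,0.035,0.3,0,0,0.552,-0.1594,0.2628,0.035,0.3],
)

```text
time: 10.1
tool_pos: [0.4306, 0.1852, 0.0549]
ee_rot: [-3.136, 0.001, 1.743]
wrist_force: [0.1, -0.3, -0.4]
width: 0.0452
finger_force: 30.0
```

```bash
python3 look.py w5.png
```

```text
[0.4306 0.1852 0.0549] [-3.136e+00  1.000e-03  1.743e+00] 0.04522458803325405 29.999909698963165
```

View pics/w5.png

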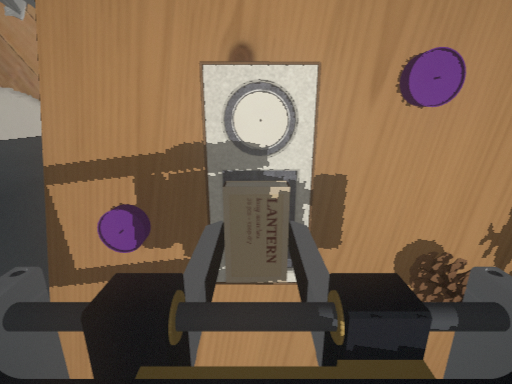

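The matchbox at (257,230) is aligned with the rectangular pocket, and the seated tealight shows at (260,120). I let the arm settle and check x.

Request:
move_arm(
  steps=[0,0,0,0,0,-0.004,0.3,0,0,0,0,0,-0.006,0.3,0,0,0,0,0,-0.006,0.3],
)

```text
time: 10.45
tool_pos: [0.4333, 0.1854, 0.0518]
ee_rot: [3.141, -0.0, 1.741]
wrist_force: [0.2, -0.3, 0.8]
width: 0.0447
finger_force: 30.0
```

Request:
move_arm(
  steps=[0,0,0,0,0,-0.006,0.3,0,0,0,0,0,-0.0095,0.3,0,0,0,0,0,-0.0095,0.3,0,0,0,0,0,-0.0095,0.3,0,0,0,0,0,-0.0095,0.58,0,0,0,0,0,-0.0095,0.58,0,0,0,0,0,-0.0095,0.58,0,0,0,0,0,0.01,0.58,0,0,0,0,0,0.05,0.6,0,0,0,0,0,0.1,0.6,0,0,0,0,0,0.1,0.6],
)

```text
time: 11.55
tool_pos: [0.4372, 0.1869, 0.1596]
ee_rot: [3.126, -0.002, 1.742]
wrist_force: [0.6, -0.3, -0.2]
width: 0.0564
finger_force: 0.0
```

```bash
python3 look.py w6.png; python3 - <<'E'
from h import *
o=get_obs()
a,d=snapshot("wrist"); P=cloud("wrist",d); P[d==0]=-1
for n,c,r in (("match",(.4335,.1854),.05),("tl",(.4204,.2621),.03)):
  m=(P[...,2]>.030)&(P[...,2]<.045)&(np.hypot(P[...,0]-c[0],P[...,1]-c[1])<r)
  q=P[m]; print(n,len(q),np.percentile(q[:,2],[5,50,95]).round(4),cv2.minAreaRect((q[:,:2]*1000).astype(np.float32)))
E
```

```text
[0.4372 0.1869 0.1596] [ 3.126e+00 -2.000e-03  1.742e+00] 0.05635577404519264 0.0
match 2534 [0.0313 0.0325 0.0336] ((430.6549377441406, 184.43527221679688), (44.165435791015625, 71.65591430664062), 10.267202377319336)
tl 68 [0.0301 0.0307 0.0318] ((417.9529724121094, 260.7476806640625), (36.782344818115234, 37.2861328125), 10.10788345336914)
```

View pics/w6.png

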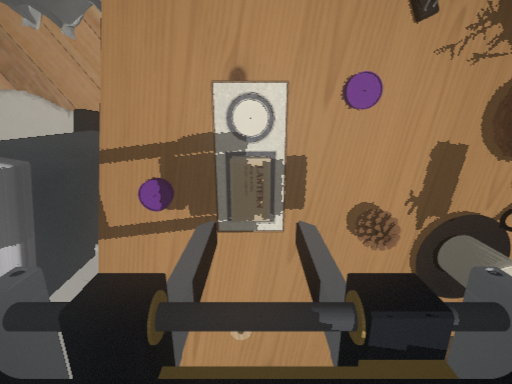

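Both the matchbox (251,190) and the tealight (250,118) lie flat in their pockets. Box_two is done, so I go on to the second tealight for box_three.

Request:
move_arm(
  steps=[0,0,-0.171,0.1832,-0.1544,0,0.65,0,0,-0.171,0.1832,-0.1544,0,0.65,0,0,-0.171,0.1832,-0.1544,0,0.65,0,0,-0.171,0.1832,-0.1544,0,0.65,0,0,-0.171,0.1832,-0.1544,0,0.65,0,0,-0.171,0.1832,-0.1544,-0.03,0.65,0,0,-0.171,0.1832,-0.1544,-0.06,0.65,0,0,-0.171,0.1832,-0.1544,-0.09,0.65,0,0,-0.171,0.1832,-0.1544,-0.1,0.65,0,0,-0.171,0.1832,-0.1544,-0.1,0.65,0,0,-0.171,0.1832,-0.1544,-0.1,0.65],
)

```text
time: 12.75
tool_pos: [0.6164, 0.0312, 0.052]
ee_rot: [3.141, 0.0, 1.571]
wrist_force: [-0.4, -0.1, 0.5]
width: 0.0609
finger_force: 0.0
```

```bash
python3 - <<'E'
from h import *
o=get_obs(); print(o["tool_pos"].round(4),o["ee_rot"].round(3))
a,d=snapshot("wrist"); P=cloud("wrist",d); P[d==0]=-1
m=(P[...,2]>.008)&(P[...,2]<.03)&(np.hypot(P[...,0]-.6165,P[...,1]-.031)<.03)
q=P[m]; print(len(q),np.median(q[:,2]),cv2.minEnclosingCircle((q[:,:2]*1000).astype(np.float32)))
E
```

```text
[0.6164 0.0312 0.052 ] [3.141 0.    1.571]
1812 0.013755501694358973 ((617.1422119140625, 30.400236129760742), 19.740968704223633)
```

Request:
move_arm(
  steps=[0,0,0,0,0,-0.015,0.65,0,0,0,0,0,-0.025,0.65,0,0,0,0,0,-0.029,0.65,0,0,0,0,0,-0.029,0.65,0,0,0,0,0,-0.029,0.2,0,0,0,0,0,-0.029,0.2,0,0,0,0,0,-0.029,0.2,0,0,0,0,0,-0.029,0.2,0,0,0,0,0,-0.029,0.2,0,0,0,0,0,0.01,0.2,0,0,0,0,0,0.05,0.2],
)

```text
time: 13.9
tool_pos: [0.6146, 0.0312, 0.1002]
ee_rot: [-3.137, -0.0, 1.571]
wrist_force: [1.0, -0.2, 0.3]
width: 0.0377
finger_force: 30.0
```

Request:
move_arm(
  steps=[0,0,0,-0.1723,-0.2352,0,0.2,0,0,0,-0.1723,-0.2352,0,0.2,0,0,0,-0.1723,-0.2352,0,0.2,0,0,0,-0.1723,-0.2352,0,0.2,0,0,0,-0.1723,-0.2352,0,0.2,0,0,0,-0.1723,-0.2352,0,0.2,0,0,0,-0.1723,-0.2352,-0.02,0.2,0,0,0,-0.1723,-0.2352,-0.04,0.2,0,0,0,-0.1723,-0.2352,-0.046,0.2,0,0,0,-0.1723,-0.2352,-0.046,0.2,0,0,0,-0.1723,-0.2352,-0.046,0.2,0,0,0,-0.1723,-0.2352,-0.046,0.2],
)

```text
time: 15.1
tool_pos: [0.4448, -0.2042, 0.0567]
ee_rot: [3.14, 0.001, 1.572]
wrist_force: [0.2, -0.2, 0.3]
width: 0.0377
finger_force: 30.0
```

```bash
python3 look.py w7.png
```

```text
[ 0.4448 -0.2042  0.0567] [3.140e+00 1.000e-03 1.572e+00] 0.03772002757222849 29.999981224536896
```

View pics/w7.png

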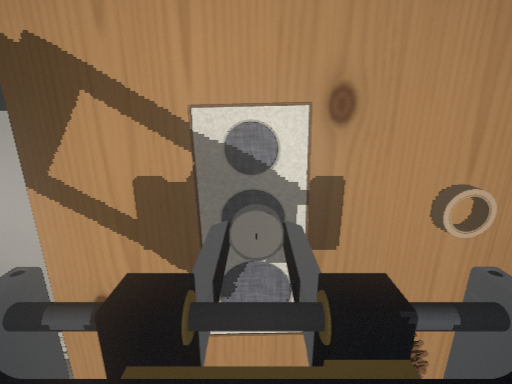

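The held tealight at (257,233) is over the middle pocket (254,215). I lower it to TCP z 0.0425 and release.

Request:
move_arm(
  steps=[0,0,0,0,0,-0.008,0.2,0,0,0,0,0,-0.0135,0.2,0,0,0,0,0,-0.0135,0.2,0,0,0,0,0,-0.0135,0.2,0,0,0,0,0,-0.0135,0.53,0,0,0,0,0,-0.0135,0.53,0,0,0,0,0,-0.0135,0.53,0,0,0,0,0,0.01,0.53,0,0,0,0,0,0.05,0.6,0,0,0,0,0,0.095,0.65,0,0,0,0,0,0.095,0.7,0,0,0,0,0,0.095,0.7],
)

```text
time: 16.35
tool_pos: [0.4446, -0.2046, 0.1521]
ee_rot: [3.138, 0.002, 1.571]
wrist_force: [0.0, -0.8, -0.7]
width: 0.0657
finger_force: 0.0
```

```bash
python3 - <<'E'
from h import *
o=get_obs(); print(o["tool_pos"].round(4))
a,d=snapshot("wrist"); P=cloud("wrist",d); P[d==0]=-1
m=(P[...,2]>.0295)&(P[...,2]<.045)&(np.hypot(P[...,0]-.4442,P[...,1]+.2042)<.03)
q=P[m]; print(len(q),np.percentile(q[:,2],[5,50,95]),cv2.minEnclosingCircle((q[:,:2]*1000).astype(np.float32)))
E
```

```text
[ 0.4446 -0.2046  0.1521]
238 [0.02953421 0.03009069 0.03203115] ((443.3222351074219, -203.8453826904297), 19.637216567993164)
```

Request:
move_arm(
  steps=[0,0,-0.785,0.1435,0.3667,0,0.78,0,0,-0.785,0.1435,0.3667,0,0.78,0,0,-0.785,0.1435,0.3667,0,0.78,0,0,-0.785,0.1435,0.3667,0,0.78,0,0,-0.785,0.1435,0.3667,0,0.78,0,0,-0.785,0.1435,0.3667,0,0.78,0,0,-0.785,0.1435,0.3667,0,0.78,0,0,-0.785,0.1435,0.3667,0,0.78,0,0,-0.785,0.1435,0.3667,-0.02,0.78,0,0,-0.785,0.1435,0.3667,-0.03,0.78,0,0,-0.785,0.1435,0.3667,-0.03,0.78,0,0,-0.785,0.1435,0.3667,-0.03,0.78],
)

```text
time: 17.6
tool_pos: [0.5864, 0.1613, 0.1192]
ee_rot: [-3.14, 0.003, 0.785]
wrist_force: [0.2, -0.6, 0.2]
width: 0.0733
finger_force: 0.0
```

```bash
python3 - <<'E'
from h import *
o=get_obs(); print(o["tool_pos"].round(4),o["ee_rot"].round(3),o["width"])
a,d=snapshot("wrist"); save("w8.png",a); P=cloud("wrist",d); P[d==0]=-1
for z0 in (.008,.02,.03):
  m=(P[...,2]>z0)&(P[...,2]<.065)&(np.hypot(P[...,0]-.588,P[...,1]-.1625)<.04)
  q=P[m]; print(len(q),q[:,2].max(),q.mean(0).round(4),cv2.minEnclosingCircle((q[:,:2]*1000).astype(np.float32)))
E
```

```text
[0.5864 0.1613 0.1192] [-3.14e+00  3.00e-03  7.85e-01] 0.07334091606861849
1926 0.06065842359685622 [0.5921 0.1644 0.0426] ((589.39208984375, 161.64761352539062), 25.084394454956055)
1895 0.06065842359685622 [0.5922 0.1644 0.0431] ((589.39208984375, 161.64761352539062), 25.084394454956055)
1665 0.06065842359685622 [0.5918 0.1636 0.0454] ((589.39208984375, 161.64761352539062), 25.084394454956055)
```

View pics/w8.png

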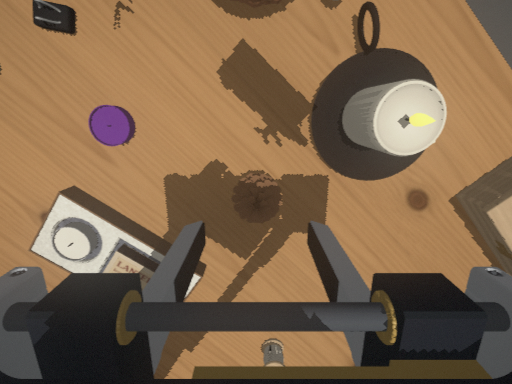

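The wrist view shows the cone at (257,195). The tall candle at (400,118) is near the gripper's side, so I turn the gripper away from it before going down.

Request:
move_arm(
  steps=[0,0,-0.145,0.001,-0.0005,0,0.78,0,0,-0.29,0.001,-0.0005,0,0.78,0,0,-0.435,0.001,-0.0005,0,0.78,0,0,-0.435,0.001,-0.0005,-0.03,0.78,0,0,-0.435,0.001,-0.0005,-0.06,0.78,0,0,-0.435,0.001,-0.0005,-0.085,0.78,0,0,-0.435,0.001,-0.0005,-0.095,0.78,0,0,-0.435,0.001,-0.0005,-0.097,0.78,0,0,-0.435,0.001,-0.0005,-0.097,0.78,0,0,-0.435,0.001,-0.0005,-0.097,0.78],
)

```text
time: 18.65
tool_pos: [0.5898, 0.1621, 0.0257]
ee_rot: [3.141, -0.004, 0.35]
wrist_force: [0.2, 0.7, 0.9]
width: 0.0735
finger_force: 0.0
```

Request:
move_arm(
  steps=[0,0,0,0,0,0,0.3,0,0,0,0,0,0,0.3,0,0,0,0,0,0,0.3,0,0,0,0,0,0,0.3,0,0,0,0,0,0,0.3,0,0,0,0,0,0,0.3],
)

```text
time: 19.25
tool_pos: [0.5886, 0.1623, 0.0239]
ee_rot: [3.142, -0.001, 0.351]
wrist_force: [0.6, 0.4, 1.8]
width: 0.0475
finger_force: 30.0
```

Request:
move_arm(
  steps=[0,0,0,0,0,0.045,0.3,0,0,0,0,0,0.09,0.3,0,0,0.14,-0.015,-0.045,0.09,0.3,0,0,0.28,-0.03,-0.09,0.09,0.3,0,0,0.42,-0.045,-0.135,0.09,0.3,0,0,0.56,-0.06,-0.18,0.09,0.3,0,0,0.7,-0.075,-0.225,0.09,0.3,0,0,0.84,-0.09,-0.27,0.09,0.3,0,0,0.98,-0.105,-0.315,0.09,0.3,0,0,1.1,-0.12,-0.36,0.09,0.3,0,0,1.22,-0.135,-0.405,0.09,0.3,0,0,1.22,-0.1433,-0.4331,0.09,0.3],
)

```text
time: 20.45
tool_pos: [0.4438, -0.2728, 0.1134]
ee_rot: [-3.141, 0.0, 1.572]
wrist_force: [0.0, -0.9, -0.1]
width: 0.048
finger_force: 30.0
```

Request:
move_arm(
  steps=[0,0,0,0,0,0,0.3,0,0,0,0,0,-0.03,0.3,0,0,0,0,0,-0.055,0.3,0,0,0,0,0,-0.055,0.3,0,0,0,0,0,-0.055,0.3],
)

```text
time: 20.95
tool_pos: [0.4451, -0.2701, 0.0584]
ee_rot: [-3.141, -0.001, 1.572]
wrist_force: [-0.1, 0.4, 0.9]
width: 0.0476
finger_force: 30.0
```

```bash
python3 look.py w9.png
```

```text
[ 0.4451 -0.2701  0.0584] [-3.141e+00 -1.000e-03  1.572e+00] 0.047617478685342586 29.99992400407791
```

View pics/w9.png

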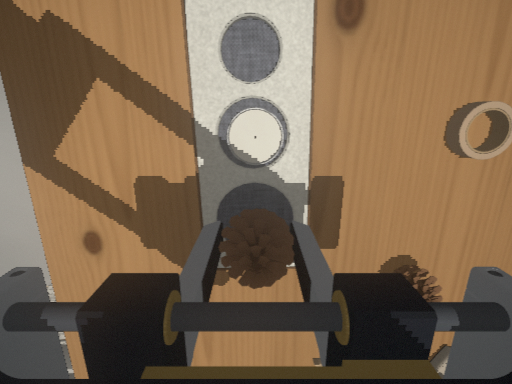

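The cone at (257,248) is over the large pocket, and the tealight is seated at (254,136). The target is TCP z 0.0425.

Request:
move_arm(
  steps=[0,0,0,0,-0.0005,-0.008,0.3,0,0,0,0,-0.0005,-0.013,0.3,0,0,0,0,-0.0005,-0.016,0.3,0,0,0,0,-0.0005,-0.016,0.3,0,0,0,0,-0.0005,-0.016,0.3],
)

```text
time: 21.5
tool_pos: [0.4451, -0.2715, 0.0426]
ee_rot: [3.141, 0.0, 1.571]
wrist_force: [0.1, 0.0, -0.5]
width: 0.0479
finger_force: 30.0
```

Request:
move_arm(
  steps=[0,0,0,0,0,-0.0005,0.6,0,0,0,0,0,-0.0005,0.65,0,0,0,0,0,-0.0005,0.65,0,0,0,0,0,-0.0005,0.65,0,0,0,0,0,0.03,0.65,0,0,0,0,0,0.07,0.65,0,0,0,0,0,0.11,0.65,0,0,0,0,0,0.11,0.65,0,0,0,0,0,0.11,0.65],
)

```text
time: 22.4
tool_pos: [0.4456, -0.2719, 0.1538]
ee_rot: [3.139, 0.002, 1.571]
wrist_force: [0.5, 0.9, 0.2]
width: 0.0614
finger_force: 0.0
```

```bash
python3 look.py w10.png;  python3 - <<'E'
from h import *
a,d=snapshot("wrist"); P=cloud("wrist",d); P[d==0]=-1
m=(P[...,2]>.032)&(P[...,2]<.095)&(np.hypot(P[...,0]-.4453,P[...,1]+.2708)<.035)
q=P[m]; print(len(q),np.percentile(q[:,2],99),cv2.minEnclosingCircle((q[:,:2]*1000).astype(np.float32)))
E
```

```text
[ 0.4456 -0.2719  0.1538] [3.139e+00 2.000e-03 1.571e+00] 0.061397650478789464 0.0
1707 0.07465382791227258 ((444.9045715332031, -272.0204772949219), 24.55971908569336)
```

View pics/w10.png

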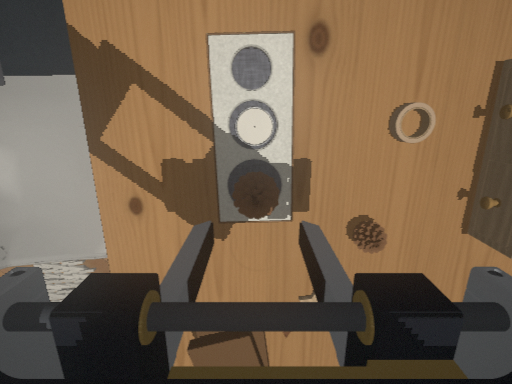

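The cone stands upright in its pocket, with its top at 75 mm as it should be. The spool is last.

Request:
move_arm(
  steps=[0,0,0,0.0071,0.268,0,0.5,0,0,0,0.0071,0.268,0,0.5,0,0,0,0.0071,0.268,0,0.5,0,0,0,0.0071,0.268,0,0.5,0,0,0,0.0071,0.268,0,0.5,0,0,0,0.0071,0.268,0,0.5,0,0,0,0.0071,0.268,-0.03,0.5,0,0,0,0.0071,0.268,-0.06,0.5,0,0,0,0.0071,0.268,-0.07,0.5,0,0,0,0.0071,0.268,-0.07,0.5,0,0,0,0.0071,0.268,-0.07,0.5],
)

```text
time: 23.6
tool_pos: [0.4523, -0.0037, 0.0827]
ee_rot: [-3.141, -0.0, 1.57]
wrist_force: [0.0, -0.2, 0.7]
width: 0.0472
finger_force: 0.0
```

```bash
python3 - <<'E'
from h import *
o=get_obs(); print(o["tool_pos"].round(4),o["ee_rot"].round(3),o["width"])
a,d=snapshot("wrist"); P=cloud("wrist",d); P[d==0]=-1
m=(P[...,2]>.028)&(P[...,2]<.045)&(np.hypot(P[...,0]-.4523,P[...,1]+.0036)<.025)
q=P[m]; print(len(q),np.percentile(q[:,2],95),cv2.minEnclosingCircle((q[:,:2]*1000).astype(np.float32)))
E
```

```text
[ 0.4523 -0.0037  0.0827] [-3.141 -0.     1.57 ] 0.04724233690637757
851 0.037827853710533 ((452.74615478515625, -3.684147596359253), 14.199216842651367)
```

Request:
move_arm(
  steps=[0,0,0,0,0,-0.025,0.5,0,0,0,0,0,-0.045,0.5,0,0,0,0,0,-0.056,0.5,0,0,0,0,0,-0.059,0.5,0,0,0,0,0,-0.059,0.5,0,0,0,0,0,-0.059,0.5,0,0,0,0,0,-0.059,0.15,0,0,0,0,0,-0.059,0.15,0,0,0,0,0,-0.059,0.15,0,0,0,0,0,-0.059,0.15,0,0,0,0,0,-0.059,0.15,0,0,0,0,0,-0.059,0.15],
)

```text
time: 24.85
tool_pos: [0.4525, -0.0035, 0.024]
ee_rot: [3.141, 0.0, 1.571]
wrist_force: [-1.2, 0.1, 2.9]
width: 0.0266
finger_force: 30.0
```

Request:
move_arm(
  steps=[0,0,0,0,0,0.04,0.15,0,0,0,0,0,0.08,0.15,0,0,0,-0.003,-0.045,0.08,0.15,0,0,0,-0.007,-0.09,0.08,0.15,0,0,0,-0.01,-0.13,0.08,0.15,0,0,0,-0.0105,-0.1449,0.07,0.15,0,0,0,-0.0105,-0.1449,0.05,0.15,0,0,0,-0.0105,-0.1449,0.035,0.15,0,0,0,-0.0105,-0.1449,0.035,0.15,0,0,0,-0.0105,-0.1449,0.035,0.15],
)

```text
time: 25.85
tool_pos: [0.4413, -0.1477, 0.0578]
ee_rot: [-3.14, -0.001, 1.571]
wrist_force: [0.1, 0.9, 0.3]
width: 0.0273
finger_force: 30.0
```

```bash
python3 look.py w11.png
```

```text
[ 0.4413 -0.1477  0.0578] [-3.140e+00 -1.000e-03  1.571e+00] 0.027270651882471145 29.995321717578918
```

View pics/w11.png

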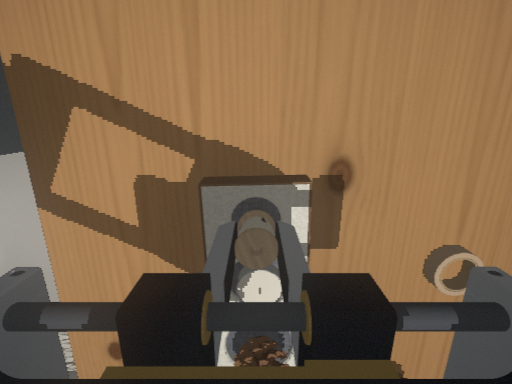

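The spool at (257,245) is upright and its foot is over the small pocket (256,215). I lower it and release.

Request:
move_arm(
  steps=[0,0,0,0,0,-0.006,0.15,0,0,0,0,0,-0.012,0.15,0,0,0,0,0,-0.0165,0.15,0,0,0,0,0,-0.0165,0.15,0,0,0,0,0,-0.0165,0.15],
)

```text
time: 26.4
tool_pos: [0.4416, -0.1483, 0.0418]
ee_rot: [-3.142, -0.0, 1.571]
wrist_force: [-0.0, -0.4, -0.5]
width: 0.0272
finger_force: 30.0
```

Request:
move_arm(
  steps=[0,0,0,0,0,0,0.36,0,0,0,0,0,0,0.42,0,0,0,0,0,0,0.42,0,0,0,0,0,0,0.42,0,0,0,0,0,0.03,0.42,0,0,0,0,0,0.07,0.42,0,0,0,0,0,0.11,0.42,0,0,0,-0.03,0.03,0.14,0.42,0,0,0,-0.05,0.06,0.14,0.42,0,0,0,-0.05,0.06,0.14,0.42,0,0,0,-0.05,0.06,0.14,0.42],
)

```text
time: 27.5
tool_pos: [0.3917, -0.0882, 0.1822]
ee_rot: [3.14, 0.001, 1.572]
wrist_force: [0.7, -1.2, -0.8]
width: 0.0394
finger_force: 0.0
```

```bash
python3 - <<'E'
from h import *
a,d=snapshot("wrist"); P=cloud("wrist",d); P[d==0]=-1
m=(P[...,2]>.04)&(P[...,2]<.075)&(np.hypot(P[...,0]-.442,P[...,1]+.1484)<.03)
q=P[m]; print(len(q),np.percentile(q[:,2],95) if len(q) else 0,cv2.minEnclosingCircle((q[:,:2]*1000).astype(np.float32)) if len(q) else 0)
t,_=snapshot("top")
c=np.hstack([cv2.resize(a,(400,300)),cv2.resize(t[125:230,165:395],(400,300))]); save("w12.png",c)
E
```

```text
29 0.05471812778074259 ((451.508056640625, -143.48941040039062), 7.851441383361816)
```

View pics/w12.png

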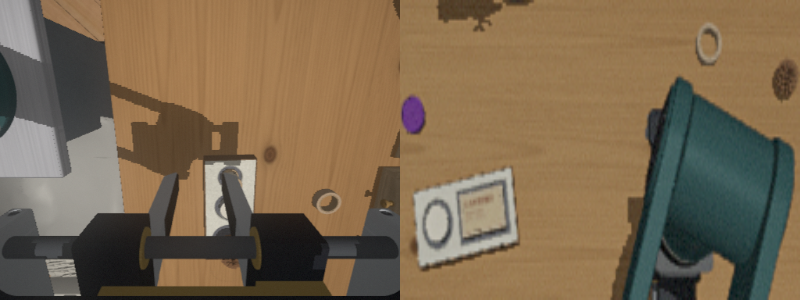

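That exceeds the picture budget, so I check the rest by numbers only. I move the arm clear first.

Request:
move_arm(
  steps=[0,0,0,-0.04,0.2,0.03,0.42,0,0,0,-0.04,0.2,0.03,0.42,0,0,0,-0.04,0.2,0.03,0.42,0,0,0,-0.04,0.2,0.03,0.42,0,0,0,-0.04,0.2,0.03,0.42,0,0,0,-0.04,0.2,0.03,0.42,0,0,0,-0.04,0.2,0.03,0.42],
)

```text
time: 28.3
tool_pos: [0.3521, 0.1105, 0.2112]
ee_rot: [-3.14, 0.001, 1.569]
wrist_force: [-0.7, 0.2, -0.4]
width: 0.0393
finger_force: 0.0
```

```bash
python3 - <<'E'
from h import *
print(get_obs()["tool_pos"].round(3))
a,d=snapshot("top"); P=cloud("top",d); P[d==0]=-1
for n,c,r,z0,z1 in (("spool",(.442,-.1484),.03,.042,.08),("tl3",(.4442,-.2042),.028,.029,.08),("cone",(.4453,-.2708),.035,.035,.09)):
  m=(P[...,2]>z0)&(P[...,2]<z1)&(np.hypot(P[...,0]-c[0],P[...,1]-c[1])<r); q=P[m]
  print(n,len(q),np.percentile(q[:,2],[50,95]).round(4) if len(q) else 0,np.round(cv2.minEnclosingCircle((q[:,:2]*1000).astype(np.float32))[0],1) if len(q) else 0)
for t in ("pinecone_small","tape_roll","spool","tealight_a"):
  for s in silhouettes("top",t):
    k=s["pixels"]&(d>0); print(t,round(s["score"],2),s["uv"],np.median(P[k],0).round(3))
E
```

```text
[0.352 0.111 0.211]
spool 76 [0.0551 0.0585] [ 442.1 -147.7]
tl3 127 [0.0317 0.0361] [ 448.1 -205.5]
cone 230 [0.0611 0.0742] [ 445.8 -271.1]
tape_roll 0.48 [342.8, 146.6] [ 0.617 -0.202  0.014]
tealight_a 0.71 [128.6, 181.2] [0.491 0.437 0.013]
tealight_a 0.51 [170.5, 162.7] [0.537 0.31  0.013]
tealight_a 0.43 [344.1, 197.5] [ 0.445 -0.203  0.031]
```

```bash
python3 -c "
from bench import *
print(close_job())"
```

```text
the job is handed in; nothing more can be done
None
```

I filled both gift boxes and handed the job in at about 28 s. Each item measured at the height expected on its pocket floor, and I never touched the small pine cone or the tape roll. I viewed 16 pictures, two over the limit of 14.

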